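Pull out the specimen drawer with the drawer hook

ROBOT

A 6-joint arm with a two-finger parallel gripper is mounted at the origin on the work surface. World frame = base frame: x ahead of the robot, y to its left, z up, the work surface at z = 0. Lengths are in m, angles in rad, forces in N, time in s.
With the tool pointing down it reaches from about 0.35 to 0.8 m from the base axis. Payload 7.3 kg.
Tool frame: the origin (TCP) lies between the finger pads; the fingertips stand 25 mm ahead of it and the grasp point (between the pads) lies 6 mm ahead of it (r.tip_extent is the distance from the TCP to the fingertips, in m); z points along the fingers, y is the line along which they close (so a half turn about z gives the same grasp; the last joint's range is limited). The gripper opens to 85 mm and grips with 20 to 120 N. Pads are 22 mm wide; open, the fingers measure 114 mm over their backs; the gripper's body (76 mm by 85 mm) begins 54 mm behind the grasp point. The pads swing forward as they close: fully open they stand 13 mm farther back than shut.
Start: joints at [1.08, 0.342, 1.524, -0, 1.275, -0.146], TCP at [0.177, 0.494, 0.256] pointing down, gripper open.
Joint ranges: [-2.53, 2.53], [-0.77, 2.02], [0.04, 2.7], [-1, 4.14], [0.28, 2.66], [-3.11, 3.11]. Speed limits (rad/s): [2.57, 2.57, 3.14, 3.14, 3.14, 3.14].

INTERFACE

Orientations are given as a unit quaternion [x, y, z, w].
In Python, from workcell import r, command_gripper, optics gives the robot as it stands. The module is installed in compiled form; this text tells all that it offers. Calls block until the motion is done:
- r.reach(position, orientation): joint-space move of the TCP to a pose.
- r.move_straight(position, orientation=None, speed=0.15, max_force=None): straight line of the TCP; orientation=None keeps the orientation; speed is the mean speed in m/s. With max_force (N) it stops when the force on the tool has changed by that much, and returns True; else False.
- r.movej(angles): joint-space move.
- command_gripper(opening, force=None): finger opening in m; force is the grip in N (None keeps the last); returns when the fingers have stopped.
- r.hold(seconds).
- r.solve_ik(position, orientation): joint angles nearest the present ones, or None.
- r.read_state(): the state.
- optics.get_image(name): name is "scene" or "top" or "wrist"; returns (picture, depth): 400x640x3 uint8, red, green, blue; 400x640 float32, m along the optical axis (not along the pixel's ray), 0 where there is no reading.
- optics.camera_model(name): a dict with "K" (3x3 intrinsics, pixels), "R" (3x3) and "t" (3): a world point X has camera coordinates R X + t; the wrist camera has in their place "tool_from_camera" (4x4, takes a point from camera to tool coordinates, whose origin is the TCP and whose axes are the flange's). Camera axes: x right, y down, z forward; pixel columns grow to the right and rows downward; lengths in m; the calibration is good to about 2 mm. A picture is of the moment at which its call begins: read the wrist's pose just before it. camera_model takes no time and is no camera call.
A pose or a line that the arm cannot do raises r.PlanningError and nothing moves.
- r.finish_job(): hands the job in; it is judged then, once.
The state is a dict: "time_s": time; "joint_positions": joint angles; "dq": joint speeds; "tau": joint torques, N m; "eef_pos": TCP position; "eef_rot": TCP orientation; "contact_force": force on the tool from outside, world axes, zero at the start; "torque": the same for the moment, N m; "grip_width": finger opening in m; "grip_force": force on a finger pad.
Only numpy, scipy, OpenCV 4.12 (cv2) and the standard library are available. Lean on these libraries where they do the work, as an engineer would, in place of code of your own. Each camera call takes 0.05 s, during which the arm holds its last target. There are 200 camera calls.

TASK

The low specimen cabinet's drawer has its brass pull eye hidden under the overhanging ledge, at an unknown place along the drawer front. Pick up the hooked rod, feel along under the ledge for the eye, catch it with the upturned tip and gently pull the drawer all the way out to its stop; then unhook the rod and lay it back down flat on the table. Touch the cabinet with the rod only, never press or pull on it hard (keep well under 25 N), and leave the jar, the specimen tray and the loupe as they stand.

Things in the scene. Friction and masses are not known exactly. Their poses are not given: they have to be found in the camera images.
- hook_grip (a point): Centre of the wooden handle (100 long, 24 wide, 30 mm tall) of the hooked rod, 15 mm above its underside; it lies flat on the table, peg up. Axes: x along the rod to the hook, z up. At this height a steel rod, 8 mm thick, runs on along x to 140 mm from here and turns straight up as a peg, 8 mm thick. About 0.16 kg, balanced at most 25 mm from here towards the hook.
- hook_tip (a point): Rounded top of the upturned peg at the end of the hooked rod: 140 mm along x and 26 mm above hook_grip. Same axes.
- cabinet: Low wooden specimen cabinet, fixed, 360 wide (y), case 300 deep (x), 123 mm high. Origin on the table, mid-width, in the plane of the case's front; the front faces its own -x and the case extends to +x. The top board overhangs the front as a ledge (see ledge); below it is the one drawer, its front flush with the case when shut; below that (under 42 mm) a plinth, flush too.
- ledge (a point): Middle of the ledge's lower front edge, 50 mm in front of the cabinet's origin, 105 mm above the table; axes as the cabinet's. The ledge is the top board, 18 mm thick and 370 mm wide, reaching 50 mm beyond the case front and so hiding the pull eye from above. Between ledge and table all is free but for the eye.
- drawer_front (a point): Outer face of the drawer front (308 wide, 47 to 103 mm above the table), mid-width, at the eye's height, 75 mm; moves with the drawer; axes as the cabinet's. Pull eye: level U loop of 8 mm round bar centred at this height, 44 mm out to -x (36 clear inside), 38 wide outside, 22 inside, hole open above and below, middle anywhere within 75 mm either way of here in y; firmly clamped.
- drawer (a joint): How far the drawer is out, m: 0 shut, 0.095 at its stop (hard); it starts 0 to 0.012 out, slides along the cabinet's -x, needs about 6 N to move and stays where it is left.
- jar: Bystander: jar, 60 mm diameter, 90 mm high, on the table; origin at the centre of its underside.
- tray: Bystander: open white card tray of pinned insects, 100 by 75 by 35 mm, on the table; origin at the centre of its underside.
- loupe: Bystander: black stand loupe, 44 mm diameter, 36 mm high, standing on the cabinet's top; origin at the centre of its underside.
There are look-alikes about, which are no part of the job. Of the things that look like the part that bears hook_grip, take the one that is farthest to the robot's left at the start.

How it is judged:
By the outcome, as a careful person would: the job done as asked, in the order asked, and still so for the second after the job is handed in, with the robot touching nothing.
It also fails if it takes over 61 s, if anything falls off the work surface, if the arm or the gripper's body presses on something with over 40 N, if the wrist force passes 120 N, or if a joint passes its speed limit or range.

## Working session

There is one attempt and no reset: what is moved stays moved. The work goes in short steps, each a Python script; the robot and the scene stay as the last script left them, time stands still between calls to the robot, and variables do not carry over. Pictures are saved under pics/ and viewed, at most 10 in all, crops included, and the job is handed in when it is done.

```bash
mkdir -p pics; python3 - <<'E'
from workcell import r, optics
import cv2, numpy as np
for n in("scene","top"):
    p,d=optics.get_image(n); cv2.imwrite(f"pics/{n}0.png",p[:,:,::-1]); np.savez(f"{n}0.npz",p=p,d=d)
    m=optics.camera_model(n); print(n,np.round(m["K"],1).tolist(),np.round(m["R"],3).tolist(),np.round(m["t"],3))
print(optics.camera_model("wrist")); print(r.read_state())
E
```

```text
scene [[458.5, 0.0, 317.1], [0.0, 458.5, 198.2], [0.0, 0.0, 1.0]] [[0.775, 0.632, 0.011], [0.482, -0.58, -0.657], [-0.408, 0.515, -0.754]] [-0.364 -0.178  1.561]
top [[504.3, 0.0, 309.4], [0.0, 504.3, 205.4], [0.0, 0.0, 1.0]] [[0.005, -1.0, -0.001], [-0.987, -0.005, -0.162], [0.162, 0.002, -0.987]] [-0.004  0.507  1.612]
{'K': array([[350.04818189,   0.        , 321.06828063],
       [  0.        , 350.04818189, 206.91286915],
       [  0.        ,   0.        ,   1.        ]]), 'tool_from_camera': array([[-8.64464501e-04, -9.56195152e-01, -2.92728685e-01,
         7.40595219e-02],
       [ 9.99999599e-01, -8.94509386e-04, -3.12187248e-05,
        -1.71661981e-03],
       [-2.31997363e-04, -2.92728595e-01,  9.56195543e-01,
        -1.17688968e-01],
       [ 0.00000000e+00,  0.00000000e+00,  0.00000000e+00,
         1.00000000e+00]])}
{'time_s': 0.1, 'joint_positions': array([ 1.07999878e+00,  3.42671068e-01,  1.52491114e+00, -9.14968405e-06,
        1.27537361e+00, -1.46000548e-01]), 'dq': array([-6.48290716e-05, -5.48578645e-04, -2.00970551e-03, -2.22482996e-03,
       -7.55137258e-04,  1.28520886e-04]), 'tau': array([ 1.46795697e-03, -4.34446192e+01, -2.46492702e+01, -2.53265316e-04,
        4.76652553e-03,  2.50211849e-05]), 'eef_pos': array([0.17728666, 0.49383023, 0.25568968]), 'eef_rot': array([ 1.71544429e-01,  9.85176149e-01, -6.48696595e-04, -2.09211885e-04]), 'contact_force': array([-0.2696485 ,  0.16476528,  0.17340386]), 'torque': array([-0.00598486,  0.03805232,  0.04206281]), 'grip_force': 0.0, 'grip_width': 0.08522113896660738}
```

View pics/scene0.png

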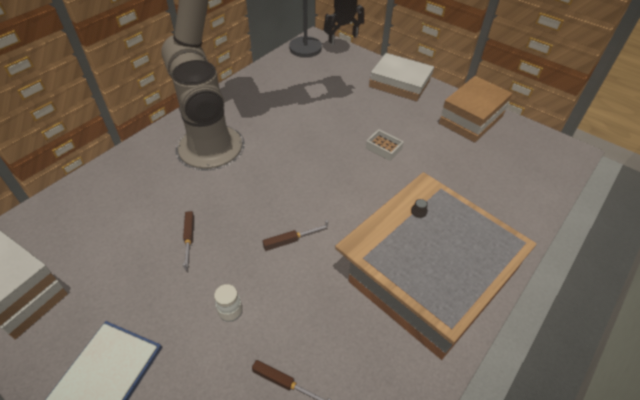

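View pics/top0.png

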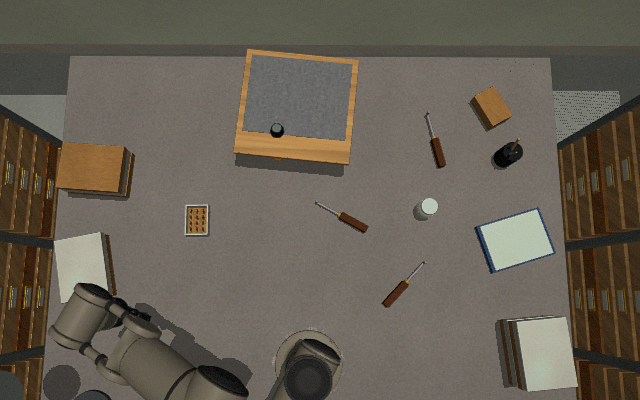

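```bash
cat > h.py <<'E'
from workcell import r, optics, command_gripper
import cv2, numpy as np
from scipy.spatial.transform import Rotation as Ro
def cam(n, pose=None):
    m=optics.camera_model(n); K=m["K"]
    if n=="wrist":
        T=np.eye(4); T[:3,:3]=Ro.from_quat(pose[1]).as_matrix(); T[:3,3]=pose[0]
        T=T@m["tool_from_camera"]; return K,T[:3,:3],T[:3,3]
    return K,m["R"].T,-m["R"].T@m["t"]          # K, world_from_cam R, centre
def rays(c,uv):
    K,R,C=c; uv=np.atleast_2d(uv).astype(float)
    return np.c_[(uv-K[:2,2])/[K[0,0],K[1,1]],np.ones(len(uv))]@R.T
def onplane(c,uv,z):
    d=rays(c,uv); return c[2]+d*((z-c[2][2])/d[:,2])[:,None]
def cloud(c,d):
    v,u=np.mgrid[:400,:640]; return (c[2]+rays(c,np.c_[u.ravel(),v.ravel()])*d.reshape(-1,1)).reshape(400,640,3)
def twoview(c1,u1,c2,u2):
    a=rays(c1,u1)[0];b=rays(c2,u2)[0]; s=np.linalg.lstsq(np.c_[a,-b],c2[2]-c1[2],rcond=None)[0]
    p=c1[2]+s[0]*a;q=c2[2]+s[1]*b; return (p+q)/2,np.linalg.norm(p-q)
def down(yaw): # tool z down, tool x along yaw
    return (Ro.from_euler('z',yaw)*Ro.from_euler('x',np.pi)).as_quat()
E
python3 - <<'E'
from h import *
for n in("top","scene"):
    f=np.load(n+"0.npz");p,d=f["p"],f["d"];c=cam(n);X=cloud(c,d)
    hsv=cv2.cvtColor(p,cv2.COLOR_RGB2HSV)
    top=((X[...,2]>.115)&(X[...,2]<.131)&(X[...,0]>.4)&(abs(X[...,1])<.5)).astype(np.uint8)
    k,l,s,ce=cv2.connectedComponentsWithStats(top); i=1+s[1:,4].argmax()
    q=X[l==i]; rect=cv2.minAreaRect(q[:,:2].astype(np.float32)); print(n,"top",np.median(q[:,2]),rect, cv2.boxPoints(rect).round(3).tolist())
    h=((X[...,2]>-.01)&(X[...,2]<.06)&(hsv[...,2]<115)&(hsv[...,1]>110)&(X[...,0]>.1)&(X[...,0]<.8)&(abs(X[...,1])<.5)).astype(np.uint8)
    k,l,s,ce=cv2.connectedComponentsWithStats(h)
    for i in range(1,k):
        if s[i,4]>60:
            q=onplane(c,np.argwhere(l==i)[:,::-1],.03);rc=cv2.minAreaRect(q[:,:2].astype(np.float32))
            print(" brown",ce[i].round(1),s[i,4],np.round(rc[0],3),np.round(rc[1],3),round(rc[2],1),"z",np.median(X[l==i][:,2]).round(3))
    for nm,lo,hi in(("any",.02,.1),):
        o=((X[...,2]>.015)&(X[...,2]<.1)&(X[...,0]>.2)&(X[...,0]<.6)&(X[...,1]<.45)&(X[...,1]>-.45)).astype(np.uint8)
        k,l,s,ce=cv2.connectedComponentsWithStats(o)
        for i in range(1,k):
            if s[i,4]>40: print(" obj",ce[i].round(0),s[i,4],X[l==i].mean(0).round(3),X[l==i].min(0).round(3),X[l==i].max(0).round(3))
E
```

```text
top top 0.12414477419546 ((0.8216719031333923, 0.04173572361469269), (0.37076056003570557, 0.3592897951602936), 84.26010131835938) [[0.6240000128746033, -0.125], [0.9819999933242798, -0.16099999845027924], [1.0190000534057617, 0.20800000429153442], [0.6610000133514404, 0.24400000274181366]]
 brown [437.6 152. ] 251 [ 0.693 -0.431] [0.103 0.03 ] 13.0 z 0.028
 brown [352.6 221.8] 224 [ 0.456 -0.141] [0.105 0.026] 60.8 z 0.029
 brown [395.  293.5] 243 [ 0.225 -0.278] [0.025 0.101] 47.0 z 0.029
 obj [426. 208.] 350 [ 0.495 -0.376  0.076] [ 0.469 -0.408  0.017] [ 0.526 -0.352  0.1  ]
 obj [348. 219.] 294 [ 0.465 -0.127  0.028] [ 0.423 -0.194  0.015] [ 0.525 -0.023  0.049]
 obj [196. 219.] 399 [0.463 0.371 0.026] [0.409 0.33  0.015] [0.509 0.409 0.046]
 obj [402. 287.] 272 [ 0.246 -0.3    0.028] [ 0.2   -0.378  0.015] [ 0.328 -0.245  0.048]
scene top 0.12357346611469633 ((0.8216903209686279, 0.03873187303543091), (0.37450698018074036, 0.35598376393318176), 84.19718170166016) [[0.6259999871253967, -0.12999999523162842], [0.9800000190734863, -0.16599999368190765], [1.0180000066757202, 0.2070000022649765], [0.6639999747276306, 0.24300000071525574]]
 brown [187.6 225.9] 145 [ 0.232 -0.289] [0.017 0.106] 47.6 z 0.03
 brown [280.5 237.8] 143 [ 0.458 -0.149] [0.092 0.017] 57.8 z 0.03
 brown [367.5 293.1] 236 [ 0.742 -0.136] [0.015 0.125] 83.6 z 0.024
 brown [272.9 374.4] 419 [ 0.698 -0.44 ] [0.098 0.022] 13.5 z 0.03
 obj [384. 143.] 472 [0.462 0.366 0.026] [0.41  0.325 0.015] [0.514 0.41  0.041]
 obj [188. 236.] 335 [ 0.252 -0.306  0.026] [ 0.2   -0.381  0.015] [ 0.33  -0.245  0.042]
 obj [287. 237.] 425 [ 0.469 -0.133  0.026] [ 0.426 -0.196  0.015] [ 0.529 -0.021  0.042]
 obj [228. 302.] 753 [ 0.511 -0.391  0.07 ] [ 0.474 -0.416  0.015] [ 0.532 -0.357  0.095]
```

```bash
python3 - <<'E'
from h import *
command_gripper(.085,60)
c0=np.array([.456,-.142]);yaw=np.radians(60.8);u=np.array([np.cos(yaw),np.sin(yaw)])
V=[]
for i,off in enumerate((.02,.07)):
    p=np.r_[c0+u*off,.21]
    (r.reach if i==0 else r.move_straight)(p,down(yaw))
    s=r.read_state();im,d=optics.get_image("wrist");c=cam("wrist",(s["eef_pos"],s["eef_rot"]));X=cloud(c,d)
    hsv=cv2.cvtColor(im,cv2.COLOR_RGB2HSV)
    if i==0: cv2.imwrite("pics/w0.png",im[:,:,::-1])
    np.savez(f"w{i}.npz",p=im,d=d,pos=s["eef_pos"],q=s["eef_rot"])
    m=((X[...,2]>.022)&(X[...,2]<.06)&(hsv[...,1]>110)&(hsv[...,2]<130)).astype(np.uint8)
    k,l,st,ce=cv2.connectedComponentsWithStats(m);j=1+st[1:,4].argmax();px=np.argwhere(l==j)[:,::-1]
    q=onplane(c,px,.03);rc=cv2.minAreaRect(q[:,:2].astype(np.float32));print("handle",ce[j],st[j,4],rc,np.median(X[l==j][:,2]))
    pc=cv2.minAreaRect(px.astype(np.float32))[0];V.append((c,pc))
    t=(X[...,2]>.034)&(X[...,2]<.07)&(np.linalg.norm(X[...,:2]-(c0+u*.14),axis=2)<.04)
    if t.any(): print("tip",X[t].mean(0),X[t].max(0),t.sum(),np.argwhere(t).mean(0))
print("two view",twoview(V[0][0],V[0][1],V[1][0],V[1][1]),r.read_state()["time_s"])
E
```

```text
handle [323.56155589 210.77794562] 2648 ((0.4567115604877472, -0.14677460491657257), (0.09863708913326263, 0.022763533517718315), 60.78506851196289) 0.02972457468565709
tip [ 0.52404466 -0.02667359  0.03953028] [ 0.5279589  -0.02231472  0.04250616] 98 [ 44.23469388 324.41836735]
handle [323.5698324  261.10872368] 2327 ((0.4569987654685974, -0.1463927924633026), (0.09967243671417236, 0.02277357317507267), 61.04941177368164) 0.029713007128885416
tip [ 0.52429309 -0.02615334  0.03977297] [ 0.52802482 -0.02235711  0.04269433] 82 [111.31707317 324.40243902]
two view (array([ 0.45754855, -0.14557088,  0.02746874]), np.float64(0.00042772783356794214)) 3.3333
```

View pics/w0.png

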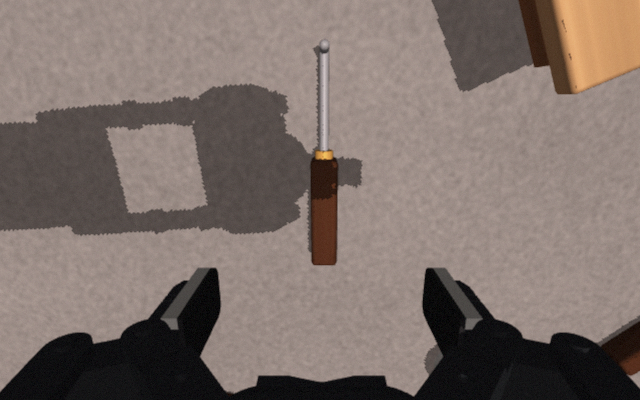

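```bash
cat >> h.py <<'E'
O=np.array([.692,.054]);CY=np.radians(-5.75)
ex=np.array([np.cos(CY),np.sin(CY)]);ey=np.array([-ex[1],ex[0]])
def loc(p): return np.array([(p[:2]-O)@ex,(p[:2]-O)@ey])
def wor(x,y,z): return np.r_[O+x*ex+y*ey,z]
def tipcheck():
    "tip centre in tool coordinates from wrist depth"
    s=r.read_state();im,d=optics.get_image("wrist");c=cam("wrist",(s["eef_pos"],s["eef_rot"]));X=cloud(c,d)
    P=(X-s["eef_pos"])@Ro.from_quat(s["eef_rot"]).as_matrix()
    t=(d>0)&(P[...,2]<-.004)&(P[...,2]>-.03)&(abs(P[...,1])<.025)&(abs(P[...,0]-.14)<.03)
    rod=(d>0)&(abs(P[...,2]-.011)<.01)&(abs(P[...,1])<.02)&(P[...,0]>.07)&(P[...,0]<.13)
    return im,P[t].mean(0),P[t].min(0),t.sum(),P[rod].mean(0)
E
python3 - <<'E'
from h import *
yaw=np.radians(60.9);q=down(yaw);g=np.array([.457,-.1465])
r.move_straight(np.r_[g,.09],q,speed=.2)
print(r.move_straight(np.r_[g,.030],q,speed=.06,max_force=8))
command_gripper(.0,90); print(r.read_state()["grip_width"],r.read_state()["eef_pos"],r.read_state()["grip_force"])
r.move_straight(np.r_[g,.11],q,speed=.12)
im,*t=tipcheck();print(t);cv2.imwrite("pics/w1.png",im[:,:,::-1])
s=r.read_state();print(s["contact_force"],s["torque"],s["time_s"])
E
```

```text
False
0.022734756152493357 [ 0.45714043 -0.14655741  0.03039438] 88.81143450737h.py:32: RuntimeWarning: Mean of empty slice.
  return im,P[t].mean(0),P[t].min(0),t.sum(),P[rod].mean(0)
  ret = um.true_divide(
Traceback (most recent call last):
  File "h.py", line 32, in tipcheck
    return im,P[t].mean(0),P[t].min(0),t.sum(),P[rod].mean(0)
                           ~~~~~~~~^^^
ValueError: zero-size array to reduction operation minimum which has no identity
```

```bash
python3 - <<'E'
from h import *
s=r.read_state();print(s["eef_pos"],s["grip_width"],s["contact_force"],s["torque"],s["time_s"])
for n in("top","scene"):
    im,d=optics.get_image(n);X=cloud(cam(n),d);P=(X-s["eef_pos"])@Ro.from_quat(s["eef_rot"]).as_matrix()
    m=(d>0)&(abs(P[...,1])<.03)&(P[...,0]>.06)&(P[...,0]<.17)&(abs(P[...,2])<.05)
    for a,b in((.06,.09),(.09,.12),(.12,.133),(.133,.16)):
        k=m&(P[...,0]>a)&(P[...,0]<b)
        if k.any(): print(n,a,k.sum(),P[k].mean(0).round(4),P[k].min(0).round(4))
    v,u=np.argwhere(m).mean(0).astype(int) if m.any() else (200,320)
    cv2.imwrite(f"pics/{n}1.png",cv2.resize(im[max(v-50,0):v+50,max(u-80,0):u+80,::-1],None,fx=4,fy=4))
E
```

```text
[ 0.45645998 -0.14622955  0.10916461] 0.022462265414344804 [ 0.35435969 -0.81623668 -1.54292614] [-0.03914291 -0.01831319 -0.0179934 ] 6.7917
top 0.06 13 [ 0.0807 -0.001   0.0111] [ 0.0719 -0.0036  0.0046]
top 0.09 24 [ 0.1046 -0.0009  0.0114] [ 0.0906 -0.0052  0.0064]
top 0.12 10 [ 0.1265 -0.0003  0.0132] [ 0.12   -0.0039  0.0044]
top 0.133 10 [ 0.1376 -0.0017  0.0027] [ 0.1335 -0.005  -0.012 ]
scene 0.06 30 [0.0749 0.0027 0.0131] [ 0.0605 -0.0014  0.0104]
scene 0.09 29 [0.1043 0.0026 0.0135] [ 0.0913 -0.0028  0.0099]
scene 0.12 16 [0.1263 0.0029 0.0129] [ 0.1202 -0.0044  0.0088]
scene 0.133 20 [0.1366 0.0031 0.0022] [ 0.1339 -0.0007 -0.0115]
```

View pics/scene1.png

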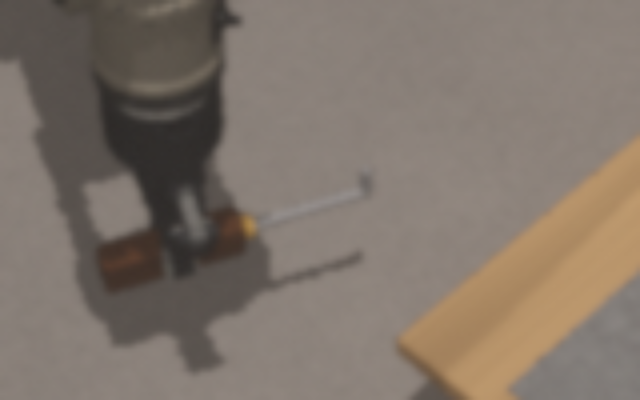

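```bash
cat >> h.py <<'E'
L=.139
def peg(x,y,z,**k):
    "put the peg at cabinet-local x,y with TCP height z"
    return r.move_straight(wor(x-L,y,z),down(CY),**k)
def pegpos():
    s=r.read_state();return loc(s["eef_pos"])+[L,0],s["eef_pos"][2],(s["contact_force"]@np.r_[ex,0],s["contact_force"]@np.r_[ey,0],s["contact_force"][2]),s["time_s"]
E
python3 - <<'E'
from h import *
r.reach(wor(-.10-L,-.115,.078),down(CY)); print(pegpos())
print(peg(-.035,-.115,.078,speed=.1,max_force=6)); print(pegpos())
print(peg(.01,-.115,.078,speed=.02,max_force=2.5)); p=pegpos();print(p)
x0=p[0][0]; peg(x0-.017,-.115,.078,speed=.03); print(pegpos())
np.save("x0.npy",x0)
E
```

```text
(array([-0.09982635, -0.1151753 ]), np.float64(0.07798411266692129), (np.float64(0.7119895524715687), np.float64(-0.15223752410588803), np.float64(-1.2419031688232045)), 8.1417)
False
(array([-0.03574122, -0.11495966]), np.float64(0.07773923223752525), (np.float64(-0.3406152695718256), np.float64(0.5755623203310968), np.float64(-1.4228378868999232)), 8.9417)
True
(array([-0.00682104, -0.1149176 ]), np.float64(0.07725689398369905), (np.float64(-0.7824521111564351), np.float64(0.689766419574252), np.float64(-1.7949904196606195)), 10.3333)
(array([-0.02365713, -0.11504258]), np.float64(0.07815069188662442), (np.float64(-0.793322509272508), np.float64(-0.06889356675289832), np.float64(-1.1952124939438578)), 11.0333)
```

```bash
python3 - <<'E'
from h import *
x=float(np.load("x0.npy"))-.017
print(peg(x,.11,.078,speed=.04,max_force=3)); print(pegpos()); r.hold(.2); print(pegpos())
E
```

```text
True
(array([-0.02391049,  0.02388972]), np.float64(0.0775551646086941), (np.float64(0.057710752057606556), np.float64(-5.567093269628029), np.float64(-0.4273092324547624)), 14.3)
(array([-0.02392139,  0.02354188]), np.float64(0.07738767001207637), (np.float64(1.9242387872662357), np.float64(-3.998123397918738), np.float64(-0.1887162211934721)), 14.5)
```

```bash
python3 - <<'E'
from h import *
x=float(np.load("x0.npy"))-.017; yc=.0237+.0230
peg(x,.016,.078,speed=.05); peg(x,.016,.050,speed=.08); peg(x,yc,.050,speed=.08); print(pegpos())
print(peg(x,yc,.078,speed=.03,max_force=3)); print(pegpos())
# feel the inner sides of the eye
print(peg(x,yc+.015,.078,speed=.02,max_force=2.5)); a=pegpos();print(a)
peg(x,yc,.078,speed=.04)
print(peg(x,yc-.015,.078,speed=.02,max_force=2.5)); b=pegpos();print(b)
m=(a[0][1]+b[0][1])/2; peg(x,m,.078,speed=.04); np.save("yc.npy",m);print(m,pegpos())
E
```

```text
(array([-0.02397245,  0.04726348]), np.float64(0.05003729368784776), (np.float64(-0.7010540388156354), np.float64(0.4210540831162072), np.float64(-1.5477552838038855)), 15.8417)
False
(array([-0.02397851,  0.04667238]), np.float64(0.07779490475827903), (np.float64(-0.4829032528756754), np.float64(0.8842405970439706), np.float64(-1.6374669175108634)), 16.925)
True
(array([-0.02392322,  0.05345829]), np.float64(0.07747104791080892), (np.float64(0.6462706878566232), np.float64(-3.7500880159065737), np.float64(0.08236823247082373)), 17.3917)
True
(array([-0.02394014,  0.03668163]), np.float64(0.07763005485039476), (np.float64(-0.16681849930224046), np.float64(4.412341645305633), np.float64(-1.270784801889901)), 18.2583)
0.04506996338323328 (array([-0.02414158,  0.04527067]), np.float64(0.0777035012683258), (np.float64(-0.4676625693384286), np.float64(0.8591522493213248), np.float64(-1.681477157910262)), 18.625)
```

```bash
python3 - <<'E'
from h import *
y=float(np.load("yc.npy"))
print(peg(-.044,y,.078,speed=.02,max_force=12)); print(pegpos())
print(peg(-.112,y,.078,speed=.035,max_force=12)); print(pegpos())
print(peg(-.145,y,.078,speed=.012,max_force=8)); print(pegpos())
r.hold(.2);print(pegpos())
E
```

```text
False
(array([-0.04271447,  0.04509041]), np.float64(0.07838152879198738), (np.float64(5.603570565598815), np.float64(0.04482367972625929), np.float64(-3.56208443753799)), 19.7833)
False
(array([-0.11052826,  0.04517431]), np.float64(0.07845015407052854), (np.float64(6.040152490763186), np.float64(0.17514890122490528), np.float64(-3.9231342404019705)), 21.875)
True
(array([-0.12443924,  0.0454475 ]), np.float64(0.078903375443428), (np.float64(1.6925455309401816), np.float64(0.36581399940946424), np.float64(-0.797686310814372)), 23.35)
(array([-0.12447581,  0.04539476]), np.float64(0.0786553199937958), (np.float64(3.659840375816233), np.float64(0.3330374649890344), np.float64(0.597714665145475)), 23.55)
```

```bash
python3 - <<'E'
from h import *
y=float(np.load("yc.npy"))
a=pegpos()[0][0]
print(peg(a-.02,y,.078,speed=.012,max_force=11)); print(pegpos())
r.hold(.1);print(pegpos())
im,d=optics.get_image("scene");cv2.imwrite("pics/scene2.png",cv2.resize(im[150:350,230:550,::-1],None,fx=2.4,fy=2.4))
im,d=optics.get_image("top");X=cloud(cam("top"),d)
E
```

```text
True
(array([-0.12441209,  0.04566252]), np.float64(0.0791419006786046), (np.float64(3.546999762924523), np.float64(0.7178520961240782), np.float64(-0.39000007407451476)), 24.1417)
(array([-0.12438855,  0.04564182]), np.float64(0.07904468764154945), (np.float64(1.3241229825230019), np.float64(0.07113935163732027), np.float64(-0.6964844511940499)), 24.2417)
```

View pics/scene2.png

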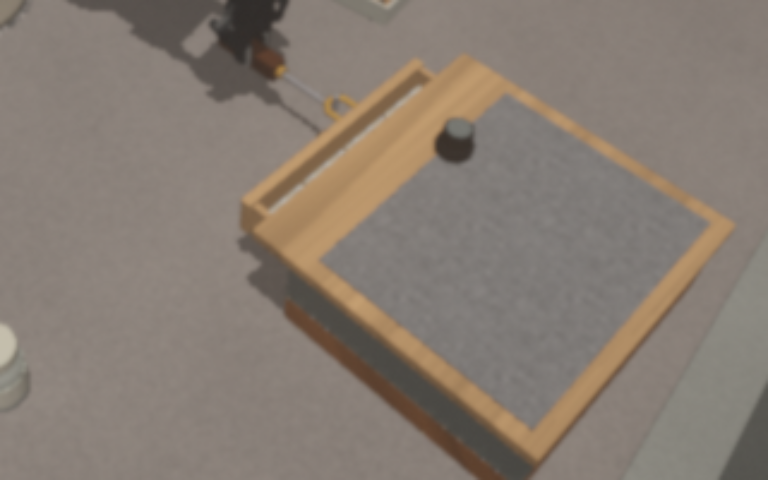

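```bash
python3 - <<'E'
from h import *
y=float(np.load("yc.npy"))
peg(-.112,y,.079,speed=.03);print(pegpos())
print(peg(-.112,y,.050,speed=.04,max_force=4));print(pegpos())
print(peg(-.175,y,.050,speed=.06,max_force=4));print(pegpos())
E
```

```text
(array([-0.11213669,  0.04497849]), np.float64(0.07877307953873756), (np.float64(0.8172295861446797), np.float64(-0.308876322944517), np.float64(-1.0905060178542756)), 24.8833)
False
(array([-0.11188524,  0.04510931]), np.float64(0.050084180279386395), (np.float64(0.6202500822237372), np.float64(0.29061460305542486), np.float64(-1.4075542783584567)), 25.7583)
False
(array([-0.1744911 ,  0.04512579]), np.float64(0.0500646059000192), (np.float64(-0.3371272642357387), np.float64(-0.06719366061902923), np.float64(-2.2009069135546016)), 26.9583)
```

```bash
python3 - <<'E'
from h import *
p=r.read_state()["eef_pos"];r.move_straight(np.r_[p[:2],.14],speed=.12)
yaw=np.radians(60.9);q=down(yaw);g=np.array([.435,-.155])
r.reach(np.r_[g,.14],q); r.move_straight(np.r_[g,.045],q,speed=.1)
print(r.move_straight(np.r_[g,.0295],q,speed=.015,max_force=4)); print(pegpos())
r.hold(.2); command_gripper(.06,30); r.hold(.2)
r.move_straight(np.r_[g,.2],q,speed=.15); 
im,d=optics.get_image("wrist");s=r.read_state();c=cam("wrist",(s["eef_pos"],s["eef_rot"]));X=cloud(c,d)
P=(X-np.r_[g,0])@np.c_[[np.cos(yaw),np.sin(yaw),0],[-np.sin(yaw),np.cos(yaw),0],[0,0,1]]
for a,b in((-.045,-.02),(-.01,.01),(.02,.045),(.06,.09),(.1,.13),(.134,.146)):
    k=(P[...,0]>a)&(P[...,0]<b)&(abs(P[...,1])<.015)&(P[...,2]>.009); print(a,k.sum(),P[k].mean(0).round(4) if k.any() else "",P[k][:,2].max().round(4) if k.any() else "")
r.reach([.3,-.05,.35],q) ; im,d=optics.get_image("top");cv2.imwrite("pics/top2.png",im[:,:,::-1])
Z=cloud(cam("top"),d); m=(Z[...,2]>.06)&(Z[...,2]<.115)&(Z[...,0]>.5)&(Z[...,0]<.66)&(abs(Z[...,1]-.06)<.17)
l=np.array([loc(v) for v in Z[m]]);print("drawer front x",np.percentile(l[:,0],[1,5,10,25,50]).round(4),s["time_s"])
E
```

```text
True
(array([-0.09588048, -0.23365589]), np.float64(0.03039500655694479), (np.float64(0.06255471082388485), np.float64(1.3822316814871816), np.float64(5.683714548570276)), 31.45)
-0.045 726 [-0.0323 -0.0008  0.0295] 0.0318
-0.01 3409 [ 7.300e-03 -2.000e-04  2.094e-01] 0.2555
0.02 870 [ 0.0326 -0.0008  0.0294] 0.0318
0.06 1367 [ 0.0735 -0.0006  0.2404] 0.3169
0.1 445 [ 0.1154 -0.001   0.0179] 0.0208
0.134 164 [ 0.1363 -0.0008  0.0341] 0.0422
drawer front x [-0.1279 -0.0947 -0.093  -0.09   -0.0695] 33.6333
```

View pics/top2.png

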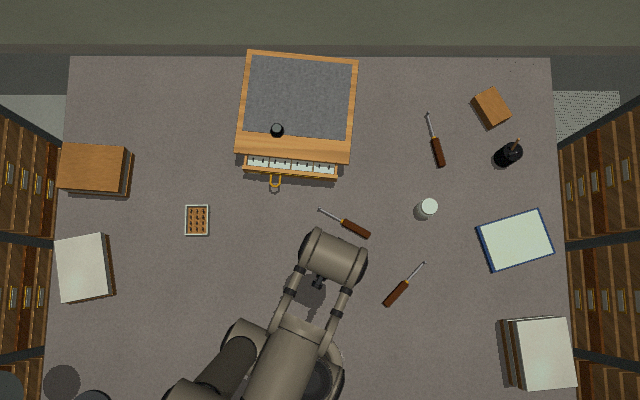

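The picture shows the rod lying flat at about (345,223) and the drawer out, with its eye at (275,183). The jar, tray and loupe have not moved.

```bash
python3 -c "
from workcell import r
print(r.finish_job(), r.read_state()['time_s'])"
```

```text
the job is handed in; nothing more can be done
the job is handed in; nothing more can be done
```

The job is handed in: the drawer is pulled out to its stop, the rod is unhooked and lying flat on the table, and the jar, tray and loupe are where they stood.

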